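# Close a sample transport shell and hold it shut

### The job

A roll of tape has been left lying on the open lower half of the sample transport shell: lift it off and set it down flat on the free trolley top, clear of the shell and its foot plate, without tipping it over. Then take the upper half by its rib, fit it the right way round over the two steel dowels of the lower half, and press it down against the sprung seal until the two halves meet. Finish while still pressing it fully shut (do not let go, it would spring open), and leave the needle holder, the gauze packet and the green bottle where they are.

Things in the scene. Friction and masses are not known exactly. Their poses are not given: they have to be found in the camera images.
- lower_seat (a point): Lower half of the shell, fixed. White, 140 mm long (x), 70 mm wide, only 50 mm wide over the last 34 mm at its narrow +x end, on a fixed foot plate 160 x 90 x 8 mm. This point: its centre on the parting plane (rims on which the upper half lands), 40 mm above the trolley; x runs along it to the narrow end, z up. A rubber seal frame, 68 x 50 mm, in its middle stands 5 mm proud of the plane.
- dowel_thick (a point): Tip of the thick steel dowel of the lower half: 12 mm thick, upright, 16 mm above the parting plane, at x = -53 mm, y = 0 from lower_seat (wide end); its last 4 mm are tapered.
- dowel_thin (a point): Tip of the thin steel dowel of the lower half: 9 mm thick, upright, 16 mm above the parting plane, at x = +53 mm, y = 0 from lower_seat (narrow end); its last 4 mm are tapered.
- seal (a joint): The sprung seal frame of the lower half, in m pressed down: 0 = standing 5 mm proud, 0.005 = flush with the parting plane (shell shut). It pushes up with about 5 N at 0 and 12 N at 0.005, more than the weight of the upper half.
- upper_seat (a point): Upper half, loose, lying open side down, outline as the lower half (narrow end at +x), 26 mm thick plus rib, 0.2 to 0.31 kg. This point: centre of its underside; x along it to the narrow end, z up. Underside holes 20 mm deep at x = -53 mm (14 mm wide) and +53 mm (11 mm wide), y = 0: fits one way round only. Shut, this point coincides with lower_seat and the x axes agree.
- upper_rib (a point): Centre of the grip rib on top of the upper half, 41 mm above its underside. The rib is 70 mm long (along the half's x), 18 mm thick (y) and 30 mm high (from 26 to 56 mm above the underside).
- tape_mid (a point): Centre of a white paper tape roll, 48 mm in diameter, 25 mm high, 30 g, lying flat on the seal frame between the dowels (underside 45 mm above the trolley); point 12.5 mm above its underside, z its axis. It can be pinched across the shell's width (y of lower_seat), clear of the dowels. The trolley top is empty to the left of both halves, round x = 0.43, y = 0.39.
- needle_holder: Cream plastic needle holder, 31 mm flange, 54 mm high, standing in front of the tube rack at the rear; origin at the centre of its underside. Leave alone.
- gauze: Flat gauze packet 62 x 63 x 8 mm near the front edge of the trolley; origin at the centre of its underside. Leave alone.
- green_bottle: Green bottle, 64 mm wide and 160 mm high, standing at the left rear; origin at the centre of its underside. Leave alone.
There are look-alikes about, which are no part of the job. Of the things like the part that bears tape_mid, leave any that is blue or orange; of the rest the smaller one is meant.

How it is judged (in metres and radians):
On the way:
1. the tape roll lies flat on the trolley top, clear of the shell and let go (height (world z) of tape_mid between 0.006 and 0.018 m and angle between tape_mid's own z axis and vertical below 0.15 rad and horizontal distance between tape_mid and lower_seat above 0.085 m and linear speed of tape below 0.03 m/s and contact force between the fingers and tape below 0.1 N), for 0.2 s.
At the end, for the whole second after the job is handed in: The robot still presses on the upper half (over 3 N), which is on both dowels within 3 mm and 0.04 rad, level, at rest, rim within 1.5 mm, pushing the lower half with over 7 N, seal down over 3.5 mm; the tape lies flat on the trolley top, its centre over 85 mm from the shell's (height (world z) of tape_mid between 0.006 and 0.018 m and angle between tape_mid's own z axis and vertical below 0.15 rad and horizontal distance between tape_mid and lower_seat above 0.085 m and horizontal distance between upper_seat and lower_seat below 0.003 m and z of upper_seat in the frame of lower_seat between -0.004 and 0.0015 m and angle between the x axis of upper_seat and the x axis of lower_seat, either way round below 0.04 rad and z of upper_rib in the frame of lower_seat above 0.035 m and angle between upper_seat's own z axis and vertical below 0.04 rad and value of joint seal above 0.0035 m and contact force between upper_half and lower_half above 7 N and linear speed of upper_half below 0.02 m/s and contact force between any of the fingers, the arm and upper_half above 3 N); the arm keeps its last pose, push and grip.
It fails at once if the tape roll was tipped over (angle between tape_mid's own z axis and vertical above 0.7 rad).
It fails at once if the needle holder was moved or knocked over (distance of needle_holder from where it was at the start of the episode above 0.02 m or angle between needle_holder's own z axis and vertical above 0.3 rad).
It fails at once if the gauze packet was moved or knocked over (distance of gauze from where it was at the start of the episode above 0.02 m or angle between gauze's own z axis and vertical above 0.3 rad).
It fails at once if the green bottle was moved or knocked over (distance of green_bottle from where it was at the start of the episode above 0.02 m or angle between green_bottle's own z axis and vertical above 0.3 rad).
It also fails if it takes over 58 s, if anything falls off the work surface, if the arm or the gripper's body presses on something with over 40 N, if the wrist force passes 120 N, or if a joint passes its speed limit or range.

### The arm

A 6-joint arm with a two-finger parallel gripper is mounted at the origin on a cart in front of the work surface, level with it; the furniture and walls round the work are solid. World frame = base frame: x ahead of the robot, y to its left, z up, the work surface at z = 0. Lengths are in mm, angles in rad, forces in N, time in s.
With the tool pointing down it reaches from about 250 to 725 mm from the base axis. Payload 9.7 kg.
Tool frame: the origin (TCP) lies at the very end of the fingers, on their centre line; the grasp point (between the pads) lies 19 mm behind it; z points along the fingers, y is the direction in which the jaws open and shut (so a half turn about z gives the same grasp; the last joint's range is limited). The gripper opens to 85 mm and grips with 20 to 120 N. Pads are 22 mm wide; open, the fingers measure 114 mm over their backs; the gripper's body (76 mm by 85 mm) begins 54 mm behind the grasp point. The pads swing forward as they close: fully open they stand 13 mm farther back than shut.
Start: joints at [-1.293, 0.087, 0.176, 1.66, 0, 1.571], TCP at [150.83, -528.911, 231.284] pointing down, gripper open.
Joint ranges: [-3.13, 3.13], [-0.85, 1.81], [-1.15, 1.24], [-2.2, 2.28], [-1.44, 1.52], [-3.14, 3.14]. Speed limits (rad/s): [2.22, 2.22, 2.57, 3.14, 3.14, 3.14].

### API

Orientations are given as a rotation vector (axis times angle).
In Python, from bench import manip, capture gives the robot as it stands. The module is installed in compiled form; this text tells all that it offers.
- The arm moves only by the shell command python3 -m pendant 'ROWS' [FORCE]. ROWS is JSON, a list of rows, each an object of numbers: "x", "y", "z": the shift along the tool's x, y, z in mm; "ax", "ay", "az": the turn, a rotation vector about the tool's x, y, z in degrees; "jaw": the opening, from 0 (shut) to 1 (fully open). In form: [{"x": .., "y": .., "z": .., "ax": .., "ay": .., "az": .., "jaw": ..}, ...]. A call has exactly 10 rows; each row shifts and turns the commanded pose from where the row before left it, along the tool's axes as they then stand; what a row does not reach is not made up. A row lasts 1/12 s, in which the tool goes at most 41.7 mm and 7.16 degrees, less where a joint would pass 70% of its speed; a pose out of reach is approached as far as the arm can. A call is refused whole if a number of a shift passes 41.7 or a number of a turn 7.16, either way. A call with a gripper value outside its range is refused whole. The fingers move at their own pace and stop on an object; FORCE is the grip in N (left out, the last holds). Time passes only in rows, so rows that do not move let the fingers close, or fill a call up. It gives the time, the measured TCP pose, the force and the opening at its end, in the units of the state.
- manip.get_state(): the state, without advancing time (a new reading comes with each control period).
- capture(name): name is "side" or "top" or "wrist"; returns a dict with "pixels" (400x640x3 uint8, blue, green, red), "depth" (400x640 float32, mm along the optical axis (not along the pixel's ray), 0 where there is no reading), "intrinsics" (3x3 intrinsics, pixels), "k1" (the pictures are not rectified: a ray, as slopes to the right and down, at radius r is drawn at 1 + k1 r^2 times it, then the intrinsics apply), "pose" (4x4, takes a point from camera to world coordinates); the wrist camera has in their place "hand_eye" (4x4, takes a point from camera to tool coordinates, whose origin is the TCP and whose axes are the flange's). Camera axes: x right, y down, z forward; pixel columns grow to the right and rows downward; lengths in mm; the calibration is good to about 2 mm. A picture is of the moment at which its call begins: read the wrist's pose just before it.
- manip.close_job(): hands the job in, once; it reports no verdict.
The state is a dict: "time": time; "joint_positions": joint angles; "qvel": joint speeds; "tau": joint torques, N m; "position": TCP position; "eef_rot": TCP orientation; "contact_force": force on the tool from outside, world axes, zero at the start; "moment": the same for the moment, N m; "width": finger opening in mm.
Only numpy, scipy, OpenCV 4.12 (cv2) and the standard library are available. Lean on these libraries where they do the work, as an engineer would, in place of code of your own. Each camera call takes 0.05 s, during which the arm holds its last target. There are 200 camera calls.

## Working session

There is one attempt and no reset: what is moved stays moved. The work goes in short steps, Python scripts to look and compute and a shell command to move; the robot and the scene stay as the last step left them, time stands still between calls to the robot, and variables do not carry over. Pictures are saved under pics/ and viewed, on a budget of 10 in all, crops included, one or two more only if the job needs it, and the job is handed in when it is done.

```bash
mkdir -p pics
cat > h.py <<'E'
import numpy as np, cv2
from scipy.spatial.transform import Rotation as R
from bench import manip, capture
def cam(n):
    s=manip.get_state(); c=capture(n)
    if 'pose' not in c:
        T=np.eye(4); T[:3,:3]=R.from_rotvec(s['eef_rot']).as_matrix(); T[:3,3]=s['position']
        c['pose']=T@np.array(c['hand_eye'])
    np.savez('last_'+n+'.npz',**{k:np.array(v) for k,v in c.items()})
    return c
def load(n): return dict(np.load('last_'+n+'.npz'))
def rays(c,uv):
    K=np.array(c['intrinsics']); k1=float(c['k1'])
    return cv2.undistortPoints(np.array(uv,float).reshape(-1,1,2),K,np.array([k1,0,0,0,0.])).reshape(-1,2)
def plane(c,uv,z):
    r=rays(c,uv); P=np.array(c['pose']); d=np.c_[r,np.ones(len(r))]@P[:3,:3].T; o=P[:3,3]
    return o+d*((z-o[2])/d[:,2])[:,None]
def cloud(c):
    h,w=c['depth'].shape; v,u=np.mgrid[:h,:w]
    r=rays(c,np.c_[u.ravel(),v.ravel()]); P=np.array(c['pose'])
    X=np.c_[r,np.ones(len(r))]*c['depth'].reshape(-1,1)
    return (X@P[:3,:3].T+P[:3,3]).reshape(h,w,3)
E
python3 - <<'E'
from h import *
for n in('top','side'):
    c=cam(n); cv2.imwrite(f'pics/{n}0.png',c['pixels']); print(n,np.array(c['pose']).round(2).tolist(),c['k1'],np.array(c['intrinsics']).tolist(),(c['depth']>0).mean())
s=manip.get_state();print(s)
E
```

```text
top [[-0.02, -0.99, 0.15, 270.95], [-1.0, 0.03, 0.02, 34.25], [-0.03, -0.15, -0.99, 1332.05], [0.0, 0.0, 0.0, 1.0]] -0.008627556387766029 [[451.2003682105673, 0.0, 317.484328461036], [0.0, 451.2003682105673, 200.63615091109955], [0.0, 0.0, 1.0]] 0.9959296875
side [[-0.85, -0.19, 0.49, -124.24], [-0.53, 0.3, -0.79, 1010.8], [0.0, -0.94, -0.35, 497.99], [0.0, 0.0, 0.0, 1.0]] -0.08191337235401985 [[398.67590226536777, 0.0, 318.9009973445373], [0.0, 398.67590226536777, 204.77669925441046], [0.0, 0.0, 1.0]] 0.9959375
{'time': 0.1, 'joint_positions': array([-1.29299839e+00,  8.74292631e-02,  1.75211060e-01,  1.65979561e+00,
        2.76771271e-05,  1.57079368e+00]), 'qvel': array([ 0.00012486, -0.00068426,  0.00207952, -0.00320115,  0.00141563,
       -0.00087131]), 'tau': array([ 9.94758375e-05, -5.21561050e+01,  4.65652657e+01,  1.60025619e-02,
        3.99925818e-05,  1.16888174e-05]), 'position': array([ 150.78323313, -528.71670336,  230.63947821]), 'eef_rot': array([-3.11013757e+00, -4.34798814e-01,  2.21636074e-04]), 'contact_force': array([-0.46750968,  0.01779809,  0.78846303]), 'moment': array([-0.01807312, -0.03336318, -0.04482275]), 'width': 85.48098138421017}
```

View pics/top0.png

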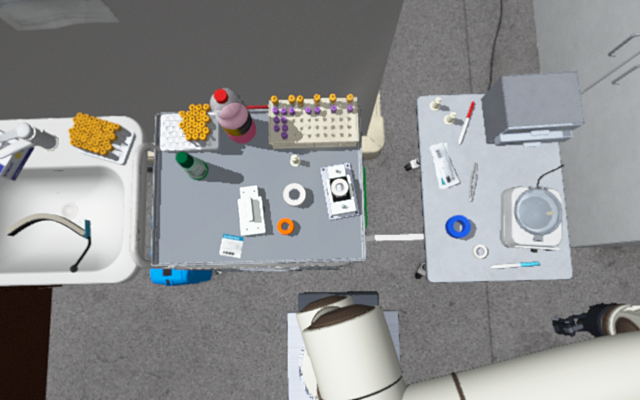

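View pics/side0.png

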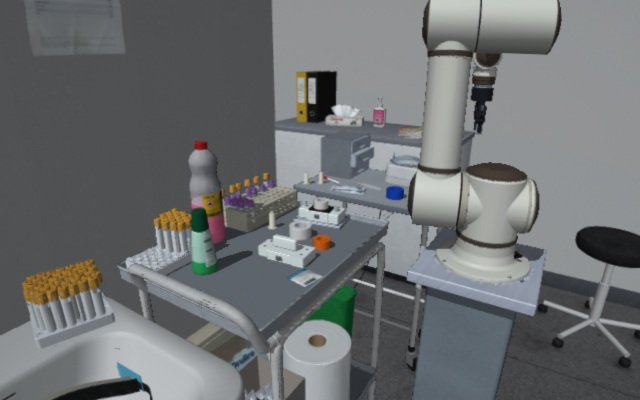

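Candidates for the tape roll in top0:
- (339,187): white, on the shell. This fits, because it is white, smaller, and lies on the seal frame between the dowels.
- (294,194): larger white roll on the trolley.
- (285,227): orange.
- (458,227): blue, on the other table.
- (480,252): white, on the other table and out of the work area.

The upper half is at (251,211), the gauze at (231,245), the needle holder at (295,160) and the bottle at (192,166). I'll confirm with an enlarged crop and measure.

Run:
```python
from h import *
c=load('top'); W=cloud(c); px=c['pixels']
cr=px[150:260,210:370]; cv2.imwrite('pics/crop1.png',cv2.resize(cr,None,fx=5,fy=5,interpolation=cv2.INTER_CUBIC))
for n,p in dict(tape=(339,187),roll2=(294,187),upper=(251,211),trol=(310,230)).items(): print(n,W[p[1],p[0]].round(0))
white=((px.min(2)>150)).astype(np.uint8)
n,l,st,ce=cv2.connectedComponentsWithStats(white)
for i in range(1,n):
    x,y,w,h,a=st[i]
    if a>30 and 150<ce[i][0]<370 and 100<ce[i][1]<270:
        P=W[l==i]; print(i,a,ce[i].round(1),P.min(0).round(),P.max(0).round(),np.median(P,0).round())
# height-layer rects
for nm,(x0,x1,y0,y1) in dict(upper=(232,272,180,240),lower=(315,362,155,225)).items():
    sub=np.zeros(px.shape[:2],bool); sub[y0:y1,x0:x1]=1
    for lo,hi in((3,14),(18,34),(35,50),(50,63),(63,80)):
        m=sub&(W[...,2]>lo)&(W[...,2]<hi)
        if m.sum()>8:
            r=cv2.minAreaRect(W[m][:,:2].astype(np.float32)); print(nm,lo,hi,m.sum(),np.round(r[0]),np.round(r[1]),round(r[2],1))
```

```text
tape [506.   1.  34.]
roll2 [509. 133.  36.]
upper [439. 255.  56.]
trol [385.  90.   4.]
17 21733 [261.8 203.5] [ 265. -398. -814.] [ 935.  554. 1332.] [455. 243.   2.]
20 52 [308.8 101.2] [751.  68.  38.] [769.  97.  93.] [761.  83.  61.]
21 44 [325.  100.2] [752.  24.  35.] [771.  47.  75.] [762.  35.  62.]
23 175 [265.6 112.6] [706. 183.  -4.] [766. 262.  90.] [741. 215.  18.]
24 38 [283.9 101.6] [754. 145.  34.] [768. 171.  69.] [763. 156.  62.]
30 1728 [326.4 126.4] [271. -63.  -3.] [ 744.  157. 1332.] [685.  32.  60.]
42 36 [151.1 153.1] [ 618.  555. -343.] [735. 723.  22.] [ 721.  708. -331.]
upper 3 14 317 [452. 264.] [119. 179.] 89.4
upper 18 34 900 [447. 262.] [140.  76.] 6.2
upper 35 50 22 [444. 254.] [11. 66.] 84.0
upper 50 63 150 [447. 262.] [68. 18.] 5.6
lower 3 14 826 [505.   4.] [138. 210.] 88.6
lower 18 34 90 [516. -13.] [103. 179.] 87.9
lower 35 50 756 [500.   1.] [141.  73.] 7.9
lower 50 63 46 [497.   4.] [110.  47.] 22.9
lower 63 80 174 [500.   1.] [46. 47.] 44.1
```

View pics/crop1.png

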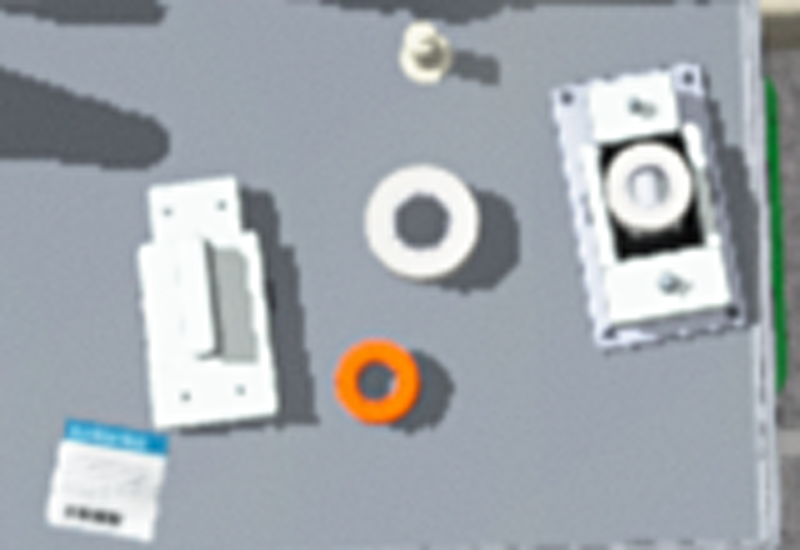

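The crop confirms it: the small white roll sits on the black seal frame between the dowels at crop (648,187). The larger white roll at (421,222) and the orange one at (377,381) are not part of the job. Both halves have their narrow ends toward +x. The lower half is near (500,1) with yaw about 8°, and the upper half is near (447,262) with yaw about 6°. Next I move above the lower half.

```bash
python3 -m pendant '[{"x":23,"y":-21},{"x":23,"y":-21},{"x":23,"y":-21},{"x":23,"y":-21},{"x":23,"y":-21},{"x":23,"y":-21},{"x":23,"y":-21},{"x":23,"y":-21},{"x":23,"y":-21},{"x":23,"y":-21}]' 30; python3 -c "
from h import *
print(manip.get_state()['joint_positions'])"
```

```text
[-1.29299839e+00  8.74292631e-02  1.75211060e-01  1.65979561e+00
  2.76771271e-05  1.57079368e+00]validation failed for argument at $[0]...
```

```bash
python3 -m pendant '[{"x":23,"y":-21,"z":0,"ax":0,"ay":0,"az":0,"jaw":1},{"x":23,"y":-21,"z":0,"ax":0,"ay":0,"az":0,"jaw":1},{"x":23,"y":-21,"z":0,"ax":0,"ay":0,"az":0,"jaw":1},{"x":23,"y":-21,"z":0,"ax":0,"ay":0,"az":0,"jaw":1},{"x":23,"y":-21,"z":0,"ax":0,"ay":0,"az":0,"jaw":1},{"x":23,"y":-21,"z":0,"ax":0,"ay":0,"az":0,"jaw":1},{"x":23,"y":-21,"z":0,"ax":0,"ay":0,"az":0,"jaw":1},{"x":23,"y":-21,"z":0,"ax":0,"ay":0,"az":0,"jaw":1},{"x":23,"y":-21,"z":0,"ax":0,"ay":0,"az":0,"jaw":1},{"x":23,"y":-21,"z":0,"ax":0,"ay":0,"az":0,"jaw":1}]' 30; python3 -c "
from h import *
print(manip.get_state()['joint_positions'])"
```

```text
time: 0.93
position: [314.8, -262.4, 231.1]
eef_rot: [-3.111, -0.435, 0.0]
contact_force: [0.3, 0.1, 0.7]
width: 85.4
[-6.95009966e-01 -2.44762154e-01 -1.34810072e-01  1.68096560e+00
 -7.09768587e-06  2.16905357e+00]
```

```bash
python3 -m pendant '[{"x":23,"y":-21,"z":0,"ax":0,"ay":0,"az":0,"jaw":1},{"x":23,"y":-21,"z":0,"ax":0,"ay":0,"az":0,"jaw":1},{"x":23,"y":-21,"z":0,"ax":0,"ay":0,"az":0,"jaw":1},{"x":23,"y":-21,"z":0,"ax":0,"ay":0,"az":0,"jaw":1},{"x":23,"y":-21,"z":0,"ax":0,"ay":0,"az":0,"jaw":1},{"x":23,"y":-21,"z":0,"ax":0,"ay":0,"az":0,"jaw":1},{"x":23,"y":-21,"z":0,"ax":0,"ay":0,"az":0,"jaw":1},{"x":23,"y":-21,"z":0,"ax":0,"ay":0,"az":0,"jaw":1},{"x":23,"y":-21,"z":0,"ax":0,"ay":0,"az":0,"jaw":1},{"x":23,"y":-21,"z":0,"ax":0,"ay":0,"az":0,"jaw":1}]'
T='{"x":0,"y":0,"z":0,"ax":0,"ay":0,"az":-7.1,"jaw":1}'; python3 -m pendant '[{"x":0,"y":0,"z":0,"ax":0,"ay":0,"az":-7.1,"jaw":1},{"x":0,"y":0,"z":0,"ax":0,"ay":0,"az":-7.1,"jaw":1},{"x":0,"y":0,"z":0,"ax":0,"ay":0,"az":-7.1,"jaw":1},{"x":0,"y":0,"z":0,"ax":0,"ay":0,"az":-7.1,"jaw":1},{"x":0,"y":0,"z":0,"ax":0,"ay":0,"az":-7.1,"jaw":1},{"x":0,"y":0,"z":0,"ax":0,"ay":0,"az":-7.1,"jaw":1},{"x":0,"y":0,"z":0,"ax":0,"ay":0,"az":-7.1,"jaw":1},{"x":0,"y":0,"z":0,"ax":0,"ay":0,"az":-7.1,"jaw":1},{"x":0,"y":0,"z":0,"ax":0,"ay":0,"az":-7.1,"jaw":1},{"x":0,"y":0,"z":0,"ax":0,"ay":0,"az":-7.1,"jaw":1}]'
python3 -m pendant '[{"x":0,"y":0,"z":0,"ax":0,"ay":0,"az":-7.1,"jaw":1},{"x":0,"y":0,"z":0,"ax":0,"ay":0,"az":-7.1,"jaw":1},{"x":0,"y":0,"z":0,"ax":0,"ay":0,"az":-7.1,"jaw":1},{"x":0,"y":0,"z":0,"ax":0,"ay":0,"az":-7.1,"jaw":1},{"x":0,"y":0,"z":0,"ax":0,"ay":0,"az":-7.1,"jaw":1},{"x":0,"y":0,"z":0,"ax":0,"ay":0,"az":-7.1,"jaw":1},{"x":0,"y":0,"z":0,"ax":0,"ay":0,"az":-7.1,"jaw":1},{"x":0,"y":0,"z":0,"ax":0,"ay":0,"az":-7.1,"jaw":1},{"x":0,"y":0,"z":0,"ax":0,"ay":0,"az":-7.1,"jaw":1},{"x":0,"y":0,"z":0,"ax":0,"ay":0,"az":-7.1,"jaw":1}]'
python3 -m pendant '[{"x":0,"y":0,"z":0,"ax":0,"ay":0,"az":-7.1,"jaw":1},{"x":0,"y":0,"z":0,"ax":0,"ay":0,"az":-7.1,"jaw":1},{"x":0,"y":0,"z":0,"ax":0,"ay":0,"az":-7.1,"jaw":1},{"x":0,"y":0,"z":0,"ax":0,"ay":0,"az":-7.1,"jaw":1},{"x":0,"y":0,"z":0,"ax":0,"ay":0,"az":-1.6,"jaw":1},{"x":0,"y":0,"z":0,"ax":0,"ay":0,"az":0,"jaw":1},{"x":0,"y":0,"z":0,"ax":0,"ay":0,"az":0,"jaw":1},{"x":0,"y":0,"z":0,"ax":0,"ay":0,"az":0,"jaw":1},{"x":0,"y":0,"z":0,"ax":0,"ay":0,"az":0,"jaw":1},{"x":0,"y":0,"z":0,"ax":0,"ay":0,"az":0,"jaw":1}]'
python3 - <<'E'
from h import *
c=cam('wrist'); cv2.imwrite('pics/w1.png',c['pixels']); print(np.array(c['pose']).round(2).tolist(),c['k1'],np.array(c['hand_eye']).round(1).tolist(),c['intrinsics'])
print(manip.get_state()['joint_positions'], (c['depth']>0).mean())
E
```

```text
time: 1.77
position: [478.4, 2.7, 231.0]
eef_rot: [-3.111, -0.435, 0.0]
contact_force: [-0.1, -0.2, 0.3]
width: 85.2
time: 2.6
position: [477.9, 1.2, 230.9]
eef_rot: [-2.273, -2.168, 0.001]
contact_force: [-0.0, -0.1, -0.3]
width: 85.4
time: 3.43
position: [477.9, 1.1, 230.9]
eef_rot: [-0.592, -3.085, 0.0]
contact_force: [0.4, -0.4, 0.5]
width: 85.4
time: 4.27
position: [478.0, 1.1, 231.3]
eef_rot: [0.216, -3.134, 0.0]
contact_force: [0.9, 0.1, 0.5]
width: 85.4
[[-0.14, 0.96, 0.26, 414.56], [0.99, 0.13, 0.04, -8.17], [0.0, 0.26, -0.97, 374.21], [0.0, 0.0, 0.0, 1.0]] -0.029126920498307174 [[0.0, -1.0, -0.3, 64.1], [1.0, 0.0, 0.0, -0.5], [-0.0, -0.3, 1.0, -142.9], [0.0, 0.0, 0.0, 1.0]] [[344.10711236   0.         319.51272085]
 [  0.         344.10711236 197.88598759]
 [  0.           0.           1.        ]]
[ 2.37928329e-03 -8.46955587e-02  4.14554165e-03  1.65967269e+00
  3.32003527e-06 -1.35305869e-01] 0.99587109375
```

View pics/w1.png

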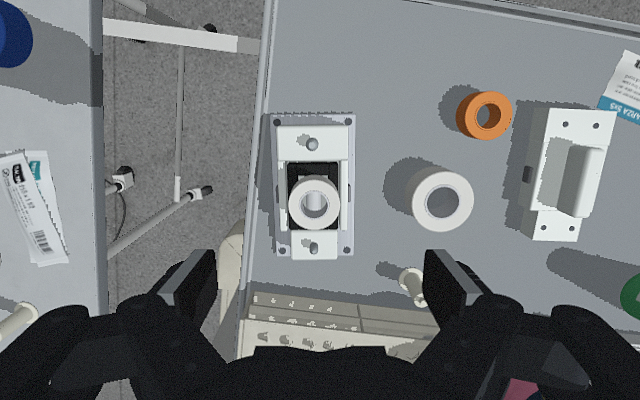

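The wrist view shows the tape on the seal at (314,203), with the dowel tips at (312,143) and (314,248). The upper half is at (565,175), with its rib at (580,182). I'll measure these closely.

```bash
cat > m.py <<'E'
from h import *
def rect(c,W,box,lo,hi):
    x0,x1,y0,y1=box; m=np.zeros(W.shape[:2],np.uint8); m[y0:y1,x0:x1]=1
    m&=((W[...,2]>lo)&(W[...,2]<hi)).astype(np.uint8)
    n,l,st,ce=cv2.connectedComponentsWithStats(m); i=1+np.argmax(st[1:,4]); P=W[l==i]
    r=cv2.minAreaRect(P[:,:2].astype(np.float32)); return P,r,ce[i]
E
python3 - <<'E'
from m import *
c=load('wrist'); W=cloud(c)
for nm,b,lo,hi in(('tape',(270,360,150,240),60,80),('dthick',(295,330,125,160),46,64),('dthin',(295,330,235,262),46,64),('lowerrim',(262,362,105,262),34,47),('foot',(262,362,105,262),4,14),('upbody',(515,625,90,250),18,34),('rib',(515,625,90,250),48,62)):
    P,r,ce=rect(c,W,b,lo,hi); print(nm,len(P),ce.round(1),np.round(r[0],1),np.round(r[1],1),round(r[2],1),'z',np.median(P[:,2]).round(1),'mean',P.mean(0).round(1))
E
```

```text
tape 1672 [313.7 203. ] [502.3  -1.2] [48.5 47.1] 8.4 z 70.0 mean [501.   -1.1  69.5]
dthick 133 [311.6 143.7] [449.4 -10.4] [11.6 10.2] 7.6 z 54.5 mean [449.  -10.3  54.2]
dthin 77 [313.3 248.4] [553.6   5. ] [8.  8.1] 8.0 z 53.3 mean [552.8   5.2  52.8]
lowerrim 3508 [312.  159.1] [485.3  -5. ] [106.6  70.2] 8.5 z 40.1 mean [465.9  -8.   40. ]
foot 2844 [315.2 176.6] [502.2  -2.4] [158.8  90.2] 8.5 z 8.3 mean [490.7  -1.7   8.3]
upbody 6316 [561.7 166.6] [449.6 258.1] [141.5  74.1] 4.5 z 26.7 mean [440.3 249.7  26.4]
rib 1572 [585.9 181.6] [449.2 259.1] [69.9 19.4] 5.9 z 56.0 mean [448.  256.9  55.1]
```

Sizes and heights agree with the task: the dowels are 105 mm apart, the foot is 159x90 and the rib is 70x19 at z 56. The lower seat is at about (502,-2.5) with yaw 8.4°. The tape is at (502,-1.2). Now I descend and pinch it.

```bash
python3 -m pendant '[{"x":-2.3,"y":-0.6,"z":15,"ax":0,"ay":0,"az":-0.5,"jaw":1},{"x":-2.3,"y":-0.6,"z":15,"ax":0,"ay":0,"az":0,"jaw":1},{"x":-2.3,"y":-0.6,"z":15,"ax":0,"ay":0,"az":0,"jaw":1},{"x":-2.3,"y":-0.6,"z":15,"ax":0,"ay":0,"az":0,"jaw":1},{"x":-2.3,"y":-0.6,"z":15,"ax":0,"ay":0,"az":0,"jaw":1},{"x":-2.3,"y":-0.6,"z":15,"ax":0,"ay":0,"az":0,"jaw":1},{"x":-2.3,"y":-0.6,"z":15,"ax":0,"ay":0,"az":0,"jaw":1},{"x":-2.3,"y":-0.6,"z":15,"ax":0,"ay":0,"az":0,"jaw":1},{"x":-2.3,"y":-0.6,"z":15,"ax":0,"ay":0,"az":0,"jaw":1},{"x":-2.3,"y":-0.6,"z":15,"ax":0,"ay":0,"az":0,"jaw":1}]' 20
python3 -m pendant '[{"x":0,"y":0,"z":7,"ax":0,"ay":0,"az":0,"jaw":1},{"x":0,"y":0,"z":7,"ax":0,"ay":0,"az":0,"jaw":1},{"x":0,"y":0,"z":7,"ax":0,"ay":0,"az":0,"jaw":1},{"x":0,"y":0,"z":7,"ax":0,"ay":0,"az":0,"jaw":1},{"x":0,"y":0,"z":7,"ax":0,"ay":0,"az":0,"jaw":1},{"x":0,"y":0,"z":0,"ax":0,"ay":0,"az":0,"jaw":0.75},{"x":0,"y":0,"z":0,"ax":0,"ay":0,"az":0,"jaw":0.7},{"x":0,"y":0,"z":0,"ax":0,"ay":0,"az":0,"jaw":0.65},{"x":0,"y":0,"z":0,"ax":0,"ay":0,"az":0,"jaw":0.62},{"x":0,"y":0,"z":0,"ax":0,"ay":0,"az":0,"jaw":0.6}]'
python3 -m pendant '[{"x":0,"y":0,"z":0,"ax":0,"ay":0,"az":0,"jaw":0.55},{"x":0,"y":0,"z":0,"ax":0,"ay":0,"az":0,"jaw":0.5},{"x":0,"y":0,"z":0,"ax":0,"ay":0,"az":0,"jaw":0.45},{"x":0,"y":0,"z":0,"ax":0,"ay":0,"az":0,"jaw":0.4},{"x":0,"y":0,"z":0,"ax":0,"ay":0,"az":0,"jaw":0.4},{"x":0,"y":0,"z":0,"ax":0,"ay":0,"az":0,"jaw":0.4},{"x":0,"y":0,"z":0,"ax":0,"ay":0,"az":0,"jaw":0.4},{"x":0,"y":0,"z":0,"ax":0,"ay":0,"az":0,"jaw":0.4},{"x":0,"y":0,"z":0,"ax":0,"ay":0,"az":0,"jaw":0.4},{"x":0,"y":0,"z":0,"ax":0,"ay":0,"az":0,"jaw":0.4}]'
python3 -c "
from h import *
c=cam('wrist'); cv2.imwrite('pics/w2.png',c['pixels'])"
```

```text
time: 5.15
position: [501.7, -1.5, 80.5]
eef_rot: [-0.23, 3.133, -0.0]
contact_force: [-0.6, -0.6, -0.1]
width: 85.3
time: 5.98
position: [501.9, -1.5, 46.7]
eef_rot: [-0.23, 3.132, -0.0]
contact_force: [-0.0, 0.1, 1.0]
width: 51.0
time: 6.82
position: [501.9, -1.5, 46.4]
eef_rot: [-0.231, 3.133, -0.0]
contact_force: [0.6, -0.5, 4.8]
width: 47.2
```

View pics/w2.png

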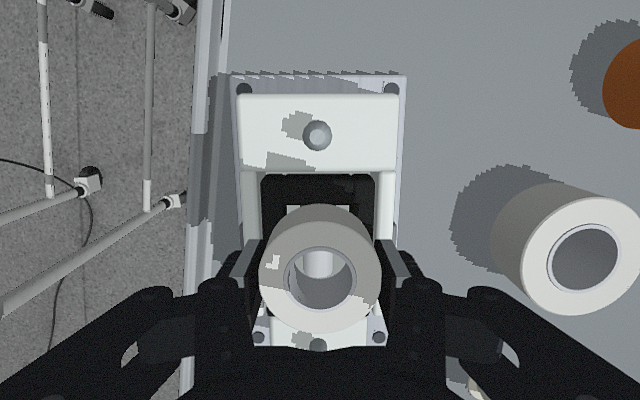

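The tape is centred between the pads at (320,265), opening 47 mm. Lift, then carry left.

```bash
python3 -m pendant '[{"x":0,"y":0,"z":-4,"ax":0,"ay":0,"az":0,"jaw":0.4},{"x":0,"y":0,"z":-10,"ax":0,"ay":0,"az":0,"jaw":0.4},{"x":0,"y":0,"z":-14,"ax":0,"ay":0,"az":0,"jaw":0.4},{"x":0,"y":0,"z":-14,"ax":0,"ay":0,"az":0,"jaw":0.4},{"x":0,"y":0,"z":-14,"ax":0,"ay":0,"az":0,"jaw":0.4},{"x":0,"y":0,"z":-14,"ax":0,"ay":0,"az":0,"jaw":0.4},{"x":0,"y":0,"z":-14,"ax":0,"ay":0,"az":0,"jaw":0.4},{"x":0,"y":0,"z":-14,"ax":0,"ay":0,"az":0,"jaw":0.4},{"x":0,"y":0,"z":-14,"ax":0,"ay":0,"az":0,"jaw":0.4},{"x":0,"y":0,"z":-8,"ax":0,"ay":0,"az":0,"jaw":0.4}]'
python3 - <<'E'
from h import *
c=load('top'); W=cloud(c); hsv=cv2.cvtColor(c['pixels'],cv2.COLOR_BGR2HSV)
m=(hsv[...,0]>60)&(hsv[...,0]<95)&(hsv[...,1]>90); m[:, :170]=0; m[:,215:]=0; m[:140]=0;m[190:]=0
P=W[m]; print('bottle',m.sum(),np.percentile(P,[5,50,95],axis=0).round())
E
```

```text
time: 7.7
position: [501.8, -1.5, 168.2]
eef_rot: [-0.23, 3.132, -0.0]
contact_force: [0.5, -0.8, -0.6]
width: 47.3
bottle 277 [[552. 396.  12.]
 [571. 416. 148.]
 [588. 436. 163.]]
```

```bash
python3 -m pendant '[{"x":1.8,"y":19.5,"z":0,"ax":0,"ay":0,"az":0,"jaw":0.4},{"x":1.8,"y":19.5,"z":0,"ax":0,"ay":0,"az":0,"jaw":0.4},{"x":1.8,"y":19.5,"z":0,"ax":0,"ay":0,"az":0,"jaw":0.4},{"x":1.8,"y":19.5,"z":0,"ax":0,"ay":0,"az":0,"jaw":0.4},{"x":1.8,"y":19.5,"z":0,"ax":0,"ay":0,"az":0,"jaw":0.4},{"x":1.8,"y":19.5,"z":0,"ax":0,"ay":0,"az":0,"jaw":0.4},{"x":1.8,"y":19.5,"z":0,"ax":0,"ay":0,"az":0,"jaw":0.4},{"x":1.8,"y":19.5,"z":0,"ax":0,"ay":0,"az":0,"jaw":0.4},{"x":1.8,"y":19.5,"z":0,"ax":0,"ay":0,"az":0,"jaw":0.4},{"x":1.8,"y":19.5,"z":0,"ax":0,"ay":0,"az":0,"jaw":0.4}]'
```

```text
time: 8.53
position: [454.7, 189.6, 166.3]
eef_rot: [0.231, -3.133, 0.0]
contact_force: [-0.3, 0.2, -0.4]
width: 47.4
```

```bash
python3 -m pendant '[{"x":1.8,"y":19.5,"z":0,"ax":0,"ay":0,"az":0,"jaw":0.4},{"x":1.8,"y":19.5,"z":0,"ax":0,"ay":0,"az":0,"jaw":0.4},{"x":1.8,"y":19.5,"z":0,"ax":0,"ay":0,"az":0,"jaw":0.4},{"x":1.8,"y":19.5,"z":0,"ax":0,"ay":0,"az":0,"jaw":0.4},{"x":1.8,"y":19.5,"z":0,"ax":0,"ay":0,"az":0,"jaw":0.4},{"x":1.8,"y":19.5,"z":0,"ax":0,"ay":0,"az":0,"jaw":0.4},{"x":1.8,"y":19.5,"z":0,"ax":0,"ay":0,"az":0,"jaw":0.4},{"x":1.8,"y":19.5,"z":0,"ax":0,"ay":0,"az":0,"jaw":0.4},{"x":1.8,"y":19.5,"z":0,"ax":0,"ay":0,"az":0,"jaw":0.4},{"x":1.8,"y":19.5,"z":0,"ax":0,"ay":0,"az":0,"jaw":0.4}]'
python3 -m pendant '[{"x":0,"y":0,"z":16,"ax":0,"ay":0,"az":0,"jaw":0.4},{"x":0,"y":0,"z":16,"ax":0,"ay":0,"az":0,"jaw":0.4},{"x":0,"y":0,"z":16,"ax":0,"ay":0,"az":0,"jaw":0.4},{"x":0,"y":0,"z":16,"ax":0,"ay":0,"az":0,"jaw":0.4},{"x":0,"y":0,"z":16,"ax":0,"ay":0,"az":0,"jaw":0.4},{"x":0,"y":0,"z":16,"ax":0,"ay":0,"az":0,"jaw":0.4},{"x":0,"y":0,"z":16,"ax":0,"ay":0,"az":0,"jaw":0.4},{"x":0,"y":0,"z":16,"ax":0,"ay":0,"az":0,"jaw":0.4},{"x":0,"y":0,"z":16,"ax":0,"ay":0,"az":0,"jaw":0.4},{"x":0,"y":0,"z":8,"ax":0,"ay":0,"az":0,"jaw":0.4}]'
python3 - <<'E'
from h import *
c=cam('side'); W=cloud(c); cv2.imwrite('pics/s2.png',cv2.resize(c['pixels'][180:310,150:350],None,fx=4,fy=4))
E
```

```text
time: 9.37
position: [408.4, 379.8, 166.2]
eef_rot: [0.231, -3.133, 0.001]
contact_force: [-0.5, 0.4, -0.6]
width: 47.1
time: 10.2
position: [408.1, 378.2, 12.1]
eef_rot: [0.23, -3.131, 0.003]
contact_force: [0.1, -0.3, -1.0]
width: 47.3
```

View pics/s2.png

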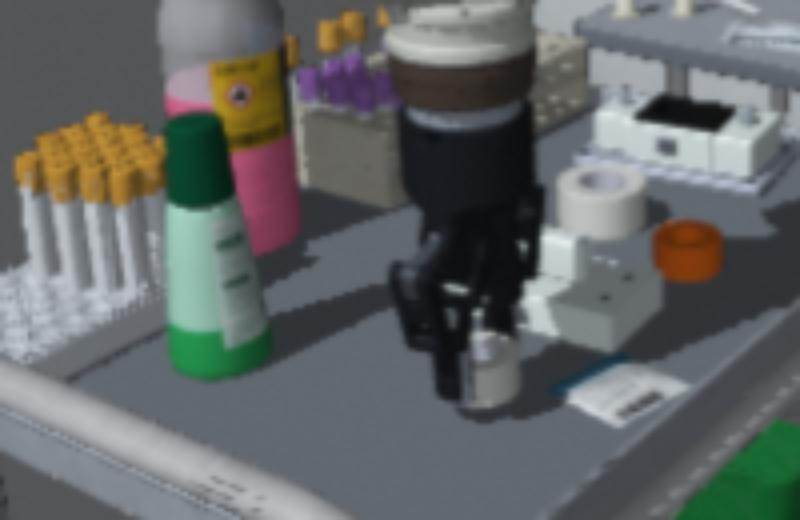

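The tape (490,375 in the crop) is held upright just above the trolley, clear of the gauze and the bottle. Lower it the rest and release.

```bash
python3 -m pendant '[{"x":0,"y":0,"z":3,"ax":0,"ay":0,"az":0,"jaw":0.4},{"x":0,"y":0,"z":2,"ax":0,"ay":0,"az":0,"jaw":0.4},{"x":0,"y":0,"z":1,"ax":0,"ay":0,"az":0,"jaw":0.4},{"x":0,"y":0,"z":1,"ax":0,"ay":0,"az":0,"jaw":0.4},{"x":0,"y":0,"z":1,"ax":0,"ay":0,"az":0,"jaw":0.4},{"x":0,"y":0,"z":0,"ax":0,"ay":0,"az":0,"jaw":0.4},{"x":0,"y":0,"z":0,"ax":0,"ay":0,"az":0,"jaw":0.4},{"x":0,"y":0,"z":0,"ax":0,"ay":0,"az":0,"jaw":0.4},{"x":0,"y":0,"z":0,"ax":0,"ay":0,"az":0,"jaw":0.4},{"x":0,"y":0,"z":0,"ax":0,"ay":0,"az":0,"jaw":0.4}]'
```

```text
time: 11.08
position: [409.0, 379.1, 6.4]
eef_rot: [-0.231, 3.133, 0.0]
contact_force: [-0.4, -0.4, -0.3]
width: 47.2
```

```bash
python3 -m pendant '[{"x":0,"y":0,"z":1,"ax":0,"ay":0,"az":0,"jaw":0.4},{"x":0,"y":0,"z":1,"ax":0,"ay":0,"az":0,"jaw":0.4},{"x":0,"y":0,"z":1,"ax":0,"ay":0,"az":0,"jaw":0.4},{"x":0,"y":0,"z":1,"ax":0,"ay":0,"az":0,"jaw":0.4},{"x":0,"y":0,"z":0,"ax":0,"ay":0,"az":0,"jaw":0.4},{"x":0,"y":0,"z":0,"ax":0,"ay":0,"az":0,"jaw":0.4},{"x":0,"y":0,"z":0,"ax":0,"ay":0,"az":0,"jaw":0.4},{"x":0,"y":0,"z":0,"ax":0,"ay":0,"az":0,"jaw":0.4},{"x":0,"y":0,"z":0,"ax":0,"ay":0,"az":0,"jaw":0.4},{"x":0,"y":0,"z":0,"ax":0,"ay":0,"az":0,"jaw":0.4}]'
```

```text
time: 11.92
position: [409.0, 379.1, 2.3]
eef_rot: [-0.231, 3.133, 0.0]
contact_force: [0.5, -0.1, -1.1]
width: 47.4
```

```bash
python3 -m pendant '[{"x":0,"y":0,"z":0.5,"ax":0,"ay":0,"az":0,"jaw":0.4},{"x":0,"y":0,"z":0.5,"ax":0,"ay":0,"az":0,"jaw":0.4},{"x":0,"y":0,"z":0,"ax":0,"ay":0,"az":0,"jaw":0.6},{"x":0,"y":0,"z":0,"ax":0,"ay":0,"az":0,"jaw":1},{"x":0,"y":0,"z":0,"ax":0,"ay":0,"az":0,"jaw":1},{"x":0,"y":0,"z":0,"ax":0,"ay":0,"az":0,"jaw":1},{"x":0,"y":0,"z":0,"ax":0,"ay":0,"az":0,"jaw":1},{"x":0,"y":0,"z":0,"ax":0,"ay":0,"az":0,"jaw":1},{"x":0,"y":0,"z":0,"ax":0,"ay":0,"az":0,"jaw":1},{"x":0,"y":0,"z":0,"ax":0,"ay":0,"az":0,"jaw":1}]'
python3 -m pendant '[{"x":0,"y":0,"z":-10,"ax":0,"ay":0,"az":0,"jaw":1},{"x":0,"y":0,"z":-20,"ax":0,"ay":0,"az":0,"jaw":1},{"x":0,"y":0,"z":-20,"ax":0,"ay":0,"az":0,"jaw":1},{"x":0,"y":0,"z":-20,"ax":0,"ay":0,"az":0,"jaw":1},{"x":0,"y":0,"z":-20,"ax":0,"ay":0,"az":0,"jaw":1},{"x":0,"y":0,"z":-20,"ax":0,"ay":0,"az":0,"jaw":1},{"x":0,"y":0,"z":-20,"ax":0,"ay":0,"az":0,"jaw":1},{"x":0,"y":0,"z":-20,"ax":0,"ay":0,"az":0,"jaw":1},{"x":0,"y":0,"z":-20,"ax":0,"ay":0,"az":0,"jaw":1},{"x":0,"y":0,"z":0,"ax":0,"ay":0,"az":0,"jaw":1}]'
python3 - <<'E'
from m import *
c=cam('wrist'); W=cloud(c); cv2.imwrite('pics/w3.png',c['pixels'])
P=W[(W[...,2]>18)&(W[...,2]<32)&(abs(W[...,0]-409)<45)&(abs(W[...,1]-379)<45)]
print(len(P),cv2.minAreaRect(P[:,:2].astype(np.float32)),np.percentile(P[:,2],[5,50,95]))
E
```

```text
time: 12.75
position: [409.0, 379.1, 1.3]
eef_rot: [0.231, -3.133, 0.0]
contact_force: [0.4, 0.5, -0.5]
width: 85.7
time: 13.58
position: [409.9, 380.0, 176.4]
eef_rot: [-0.23, 3.128, 0.006]
contact_force: [0.4, 0.6, 0.2]
width: 85.4
1790 ((409.5283203125, 379.06170654296875), (47.901981353759766, 47.347625732421875), 9.16102409362793) [23.15968218 24.99898513 26.12972557]
```

View pics/w3.png

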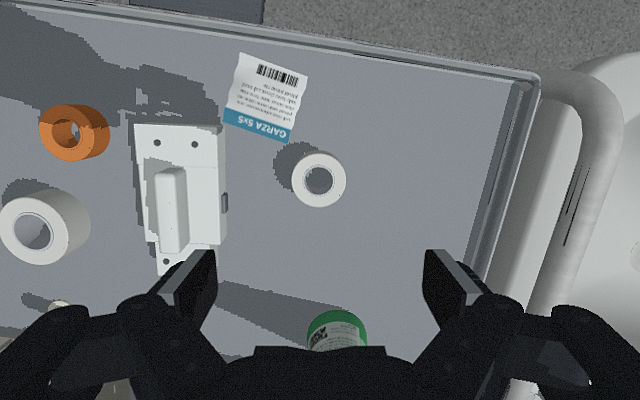

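The tape lies flat at (409,379), top at z 25. Now I move above the upper half for a close measurement.

```bash
python3 -m pendant '[{"x":0,"y":-14,"z":0,"ax":0,"ay":0,"az":0,"jaw":1},{"x":0,"y":-14,"z":0,"ax":0,"ay":0,"az":0,"jaw":1},{"x":0,"y":-14,"z":0,"ax":0,"ay":0,"az":0,"jaw":1},{"x":0,"y":-14,"z":0,"ax":0,"ay":0,"az":0,"jaw":1},{"x":0,"y":-14,"z":0,"ax":0,"ay":0,"az":0,"jaw":1},{"x":0,"y":-14,"z":0,"ax":0,"ay":0,"az":0,"jaw":1},{"x":0,"y":-14,"z":0,"ax":0,"ay":0,"az":0,"jaw":1},{"x":0,"y":-14,"z":0,"ax":0,"ay":0,"az":0,"jaw":1},{"x":0,"y":-10,"z":0,"ax":0,"ay":0,"az":0,"jaw":1},{"x":0,"y":0,"z":0,"ax":0,"ay":0,"az":0,"jaw":1}]'
python3 - <<'E'
from m import *
c=cam('wrist'); W=cloud(c); s=manip.get_state()
near=(abs(W[...,0]-449)<85)&(abs(W[...,1]-259)<60)
for nm,lo,hi in(('body',22,31),('rib',52,60)):
    P=W[near&(W[...,2]>lo)&(W[...,2]<hi)]; r=cv2.minAreaRect(P[:,:2].astype(np.float32))
    print(nm,len(P),np.round(r[0],1),np.round(r[1],1),round(r[2],2),P[:,2].mean())
    if nm=='rib':
        q=P[:,:2]-P[:,:2].mean(0); v=np.linalg.svd(q,full_matrices=False)[2][0]; print('pca',np.degrees(np.arctan2(v[1],v[0])),P[:,:2].mean(0))
print(s['position'],s['eef_rot'])
E
```

```text
time: 14.47
position: [427.1, 256.5, 171.5]
eef_rot: [-0.228, 3.133, -0.0]
contact_force: [-0.6, -0.7, -0.2]
width: 85.6
body 9608 [449.5 260.1] [140.8  70.2] 5.61 26.251523737460545
rib 1824 [448.7 260. ] [68.8 17.9] 5.64 55.7182214241104
pca 5.638180053765706 [447.13512491 259.81997942]
[427.07400455 257.41845504 171.46906669] [-2.27792543e-01  3.13302251e+00  4.12007677e-04]
```

Both estimates agree: centre (449.4,260), yaw 5.6°. Grip the rib.

```bash
python3 -m pendant '[{"x":0,"y":0,"z":0,"ax":0,"ay":0,"az":2.7,"jaw":1},{"x":-4.5,"y":0.2,"z":14,"ax":0,"ay":0,"az":0,"jaw":1},{"x":-4.5,"y":0.2,"z":14,"ax":0,"ay":0,"az":0,"jaw":1},{"x":-4.5,"y":0.2,"z":14,"ax":0,"ay":0,"az":0,"jaw":1},{"x":-4.5,"y":0.2,"z":14,"ax":0,"ay":0,"az":0,"jaw":1},{"x":-4.5,"y":0.2,"z":14,"ax":0,"ay":0,"az":0,"jaw":1},{"x":0,"y":0,"z":14,"ax":0,"ay":0,"az":0,"jaw":1},{"x":0,"y":0,"z":14,"ax":0,"ay":0,"az":0,"jaw":1},{"x":0,"y":0,"z":14,"ax":0,"ay":0,"az":0,"jaw":1},{"x":0,"y":0,"z":14,"ax":0,"ay":0,"az":0,"jaw":1}]' 30
python3 -m pendant '[{"x":0,"y":0,"z":8,"ax":0,"ay":0,"az":0,"jaw":0.8},{"x":0,"y":0,"z":5,"ax":0,"ay":0,"az":0,"jaw":0.6},{"x":0,"y":0,"z":0,"ax":0,"ay":0,"az":0,"jaw":0.4},{"x":0,"y":0,"z":0,"ax":0,"ay":0,"az":0,"jaw":0.35},{"x":0,"y":0,"z":0,"ax":0,"ay":0,"az":0,"jaw":0.3},{"x":0,"y":0,"z":0,"ax":0,"ay":0,"az":0,"jaw":0.25},{"x":0,"y":0,"z":0,"ax":0,"ay":0,"az":0,"jaw":0.2},{"x":0,"y":0,"z":0,"ax":0,"ay":0,"az":0,"jaw":0.1},{"x":0,"y":0,"z":0,"ax":0,"ay":0,"az":0,"jaw":0},{"x":0,"y":0,"z":0,"ax":0,"ay":0,"az":0,"jaw":0}]'
python3 -m pendant '[{"x":0,"y":0,"z":0,"ax":0,"ay":0,"az":0,"jaw":0},{"x":0,"y":0,"z":0,"ax":0,"ay":0,"az":0,"jaw":0},{"x":0,"y":0,"z":0,"ax":0,"ay":0,"az":0,"jaw":0},{"x":0,"y":0,"z":0,"ax":0,"ay":0,"az":0,"jaw":0},{"x":0,"y":0,"z":0,"ax":0,"ay":0,"az":0,"jaw":0},{"x":0,"y":0,"z":0,"ax":0,"ay":0,"az":0,"jaw":0},{"x":0,"y":0,"z":0,"ax":0,"ay":0,"az":0,"jaw":0},{"x":0,"y":0,"z":0,"ax":0,"ay":0,"az":0,"jaw":0},{"x":0,"y":0,"z":0,"ax":0,"ay":0,"az":0,"jaw":0},{"x":0,"y":0,"z":0,"ax":0,"ay":0,"az":0,"jaw":0}]' 100
```

```text
time: 15.35
position: [449.0, 262.2, 44.4]
eef_rot: [0.158, -3.137, -0.0]
contact_force: [0.3, 0.0, -0.1]
width: 85.4
time: 16.18
position: [449.6, 261.8, 33.2]
eef_rot: [-0.156, 3.136, 0.001]
contact_force: [-1.2, -1.3, 5.8]
width: 17.3
time: 17.02
position: [449.7, 261.9, 33.4]
eef_rot: [-0.156, 3.136, 0.001]
contact_force: [-0.5, -0.9, 7.4]
width: 16.4
```

```bash
python3 -m pendant '[{"x":0,"y":0,"z":-4,"ax":0,"ay":0,"az":0,"jaw":0},{"x":0,"y":0,"z":-10,"ax":0,"ay":0,"az":0,"jaw":0},{"x":0,"y":0,"z":-16,"ax":0,"ay":0,"az":0,"jaw":0},{"x":0,"y":0,"z":-20,"ax":0,"ay":0,"az":0,"jaw":0},{"x":0,"y":0,"z":-20,"ax":0,"ay":0,"az":0,"jaw":0},{"x":0,"y":0,"z":-20,"ax":0,"ay":0,"az":0,"jaw":0},{"x":0,"y":0,"z":-20,"ax":0,"ay":0,"az":0,"jaw":0},{"x":0,"y":0,"z":-20,"ax":0,"ay":0,"az":0,"jaw":0},{"x":0,"y":0,"z":-14,"ax":0,"ay":0,"az":0,"jaw":0},{"x":0,"y":0,"z":-6,"ax":0,"ay":0,"az":0,"jaw":0}]'
python3 -m pendant '[{"x":-2,"y":-10,"z":0,"ax":0,"ay":0,"az":0,"jaw":0},{"x":-2.5,"y":-18,"z":0,"ax":0,"ay":0,"az":0,"jaw":0},{"x":-2.5,"y":-18,"z":0,"ax":0,"ay":0,"az":0,"jaw":0},{"x":-2.5,"y":-18,"z":0,"ax":0,"ay":0,"az":0,"jaw":0},{"x":-2.5,"y":-18,"z":0,"ax":0,"ay":0,"az":0,"jaw":0},{"x":-2.5,"y":-18,"z":0,"ax":0,"ay":0,"az":0,"jaw":0},{"x":-2.5,"y":-18,"z":0,"ax":0,"ay":0,"az":0,"jaw":0},{"x":-2.5,"y":-15,"z":0,"ax":0,"ay":0,"az":0,"jaw":0},{"x":-1,"y":-12,"z":0,"ax":0,"ay":0,"az":0,"jaw":0},{"x":0,"y":0,"z":0,"ax":0,"ay":0,"az":-2.7,"jaw":0}]'
python3 -m pendant '[{"x":0,"y":0,"z":0,"ax":0,"ay":0,"az":0,"jaw":0},{"x":0,"y":0,"z":0,"ax":0,"ay":0,"az":0,"jaw":0},{"x":0,"y":0,"z":0,"ax":0,"ay":0,"az":0,"jaw":0},{"x":0,"y":0,"z":0,"ax":0,"ay":0,"az":0,"jaw":0},{"x":0,"y":0,"z":0,"ax":0,"ay":0,"az":0,"jaw":0},{"x":0,"y":0,"z":0,"ax":0,"ay":0,"az":0,"jaw":0},{"x":0,"y":0,"z":0,"ax":0,"ay":0,"az":0,"jaw":0},{"x":0,"y":0,"z":0,"ax":0,"ay":0,"az":0,"jaw":0},{"x":0,"y":0,"z":0,"ax":0,"ay":0,"az":0,"jaw":0},{"x":0,"y":0,"z":0,"ax":0,"ay":0,"az":0,"jaw":0}]'
python3 - <<'E'
from m import *
c=cam('wrist'); W=cloud(c); cv2.imwrite('pics/w4.png',c['pixels']); s=manip.get_state(); print(s['position'],s['eef_rot'],s['joint_positions'])
near=(abs(W[...,0]-502)<90)&(abs(W[...,1]+2)<50)
P=W[near&(W[...,2]>5)&(W[...,2]<12)]; print('foot',cv2.minAreaRect(P[:,:2].astype(np.float32)))
for nm,x,y in(('thick',449.4,-10.3),('thin',553.6,5.2)):
    P=W[(abs(W[...,0]-x)<12)&(abs(W[...,1]-y)<12)&(W[...,2]>46)&(W[...,2]<62)]; print(nm,len(P),P.min(0).round(1),P.max(0).round(1),cv2.minAreaRect(P[:,:2].astype(np.float32)) if len(P)>5 else '')
E
```

```text
time: 17.85
position: [449.5, 261.9, 185.0]
eef_rot: [-0.157, 3.135, 0.002]
contact_force: [0.3, -0.6, -2.9]
width: 16.0
time: 18.68
position: [483.9, 117.0, 181.4]
eef_rot: [0.226, -3.132, 0.001]
contact_force: [-0.6, 0.6, -2.4]
width: 16.1
time: 19.52
position: [483.9, 119.4, 182.3]
eef_rot: [-0.231, 3.133, 0.0]
contact_force: [0.6, -0.1, -2.4]
width: 16.0
[483.91769937 119.40943662 182.29277608] [ 2.30574329e-01 -3.13310261e+00  4.23407040e-05] [ 2.41936401e-01 -4.91207901e-02 -5.70225289e-02  1.56291604e+00
 -2.36928325e-05  9.50153156e-02]
foot ((502.32757568359375, -1.9405326843261719), (159.01809692382812, 89.86154174804688), 8.060770034790039)
thick 236 [444.1 -16.4  46.2] [455.7  -4.1  58.4] ((449.9870300292969, -10.344778060913086), (11.770344734191895, 11.867887496948242), 17.163097381591797)
thin 117 [549.7   2.   46.4] [558.6  10.3  57. ] ((554.1482543945312, 5.873830795288086), (8.464540481567383, 8.526597023010254), 50.880958557128906)
```

View pics/w4.png

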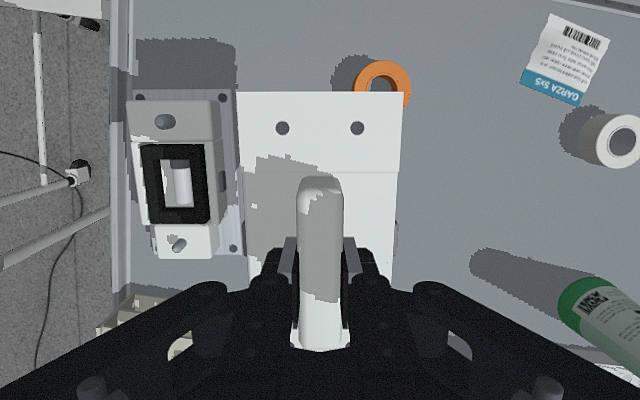

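The held half is level between the fingers: wide end at the top of the picture (rows 93-270), side edges at columns 238 and 404. The lower half is at (180,185) with dowel tips at (165,121) and (178,245). Now I measure how the half sits in the tool frame.

Run:
```python
from m import *
c=load('wrist'); W=cloud(c); s=manip.get_state()
Rm=R.from_rotvec(s['eef_rot']).as_matrix(); T=(W-s['position'])@Rm
m=(T[...,2]>-4)&(T[...,2]<14)&(abs(T[...,1])<50)&(T[...,0]>38)&(T[...,0]<85)
P=T[m]; A=np.c_[P[:,:2],np.ones(len(P))]; k=np.linalg.lstsq(A,P[:,2],rcond=None)[0]; print(len(P),'tilt deg',np.degrees(k[:2]),'z0',k[2])
m&=abs(T[...,2]-(T[...,0]*k[0]+T[...,1]*k[1]+k[2]))<2.5
P=T[m]; v,u=np.nonzero(m)
ys=[];
rows=np.unique(v)
L=np.array([T[r,u[v==r].min()][:2] for r in rows]); Rr=np.array([T[r,u[v==r].max()][:2] for r in rows])
for n,E in(('L',L[3:]),('R',Rr[3:])):
    f=np.polyfit(E[:,0],E[:,1],1); print(n,len(E),'slope deg',np.degrees(f[0]),'y@60',np.polyval(f,60))
cols=np.unique(u); B=np.array([T[v[u==q].min(),q][:2] for q in cols])[6:-6]; f=np.polyfit(B[:,1],B[:,0],1); print('end x@0',f[1],'slope',np.degrees(f[0]))
# rib top
m2=(T[...,2]<-15)&(T[...,2]>-32)&(abs(T[...,1])<11)&(T[...,0]>18)&(T[...,0]<60); Q=T[m2]; print('rib',np.percentile(Q[:,0],[1,99]),np.percentile(Q[:,1],[2,98]),np.median(Q[:,2]))
```

```text
12308 tilt deg [-0.24559999 -0.07512111] z0 7.264134115248311
L 73 slope deg -0.40302320281936677 y@60 -35.217592734083645
R 73 slope deg 0.2703467938003263 y@60 34.574637753555365
end x@0 69.77628476063722 slope 0.020859275008318898
rib [18.16486751 35.31747546] [-8.82625482  8.11615227] -22.351112554565994
```

The half sits square and centred in the tool, with its underside 33.3 mm beyond the TCP. The TCP goes to (501.9,-2.0), and shut corresponds to TCP z of about 73.3. Move over and descend to just above the dowels.

```bash
python3 -m pendant '[{"x":0,"y":-8,"z":0,"ax":0,"ay":0,"az":0,"jaw":0},{"x":0,"y":-14,"z":0,"ax":0,"ay":0,"az":0,"jaw":0},{"x":0,"y":-16,"z":0,"ax":0,"ay":0,"az":0,"jaw":0},{"x":0,"y":-16,"z":0,"ax":0,"ay":0,"az":0,"jaw":0},{"x":0,"y":-16,"z":0,"ax":0,"ay":0,"az":0,"jaw":0},{"x":0,"y":-16,"z":0,"ax":0,"ay":0,"az":0,"jaw":0},{"x":0,"y":-16,"z":0,"ax":0,"ay":0,"az":0,"jaw":0},{"x":0,"y":-12,"z":0,"ax":0,"ay":0,"az":0,"jaw":0},{"x":0,"y":-8.7,"z":0,"ax":0,"ay":0,"az":0,"jaw":0},{"x":0,"y":0,"z":0,"ax":0,"ay":0,"az":0,"jaw":0}]'
python3 -m pendant '[{"x":0,"y":0,"z":8,"ax":0,"ay":0,"az":0,"jaw":0},{"x":0,"y":0,"z":12,"ax":0,"ay":0,"az":0,"jaw":0},{"x":0,"y":0,"z":14,"ax":0,"ay":0,"az":0,"jaw":0},{"x":0,"y":0,"z":14,"ax":0,"ay":0,"az":0,"jaw":0},{"x":0,"y":0,"z":14,"ax":0,"ay":0,"az":0,"jaw":0},{"x":0,"y":0,"z":10,"ax":0,"ay":0,"az":0,"jaw":0},{"x":0,"y":0,"z":8,"ax":0,"ay":0,"az":0,"jaw":0},{"x":0,"y":0,"z":4,"ax":0,"ay":0,"az":0,"jaw":0},{"x":0,"y":0,"z":0,"ax":0,"ay":0,"az":0,"jaw":0},{"x":0,"y":0,"z":0,"ax":0,"ay":0,"az":0,"jaw":0}]'
python3 -c "
from h import *
s=manip.get_state();print(s['position'],s['eef_rot'],s['contact_force'],s['moment'])"
```

```text
time: 20.4
position: [502.0, -3.5, 182.2]
eef_rot: [0.228, -3.133, 0.001]
contact_force: [-0.2, 1.3, -3.3]
width: 16.2
time: 21.23
position: [502.0, -1.8, 98.5]
eef_rot: [-0.231, 3.133, 0.0]
contact_force: [-0.3, 0.1, -2.4]
width: 16.2
[502.00142576  -1.84301919  98.51675467] [-2.30839776e-01  3.13281784e+00  2.26501499e-05] [-0.34459281  0.12830117 -2.40784593] [0.01314164 0.02946645 0.01413985]
```

```bash
python3 -m pendant '[{"x":0,"y":0,"z":3,"ax":0,"ay":0,"az":0,"jaw":0},{"x":0,"y":0,"z":3,"ax":0,"ay":0,"az":0,"jaw":0},{"x":0,"y":0,"z":2,"ax":0,"ay":0,"az":0,"jaw":0},{"x":0,"y":0,"z":2,"ax":0,"ay":0,"az":0,"jaw":0},{"x":0,"y":0,"z":1,"ax":0,"ay":0,"az":0,"jaw":0},{"x":0,"y":0,"z":1,"ax":0,"ay":0,"az":0,"jaw":0},{"x":0,"y":0,"z":0,"ax":0,"ay":0,"az":0,"jaw":0},{"x":0,"y":0,"z":0,"ax":0,"ay":0,"az":0,"jaw":0},{"x":0,"y":0,"z":0,"ax":0,"ay":0,"az":0,"jaw":0},{"x":0,"y":0,"z":0,"ax":0,"ay":0,"az":0,"jaw":0}]'
python3 -c "
from h import *
s=manip.get_state();print(s['position'],s['contact_force'],s['moment'])"
```

```text
time: 22.07
position: [501.9, -2.0, 86.4]
eef_rot: [-0.23, 3.133, 0.0]
contact_force: [-0.4, 0.7, -2.2]
width: 15.9
[501.94639623  -1.99152619  86.36383021] [-0.40374464  0.68052737 -2.23367313] [0.02298161 0.04535428 0.00814415]
```

The dowel tips are about 3 mm into the holes with no contact force. Continue down to just above the seal.

```bash
python3 -m pendant '[{"x":0,"y":0,"z":1,"ax":0,"ay":0,"az":0,"jaw":0},{"x":0,"y":0,"z":1,"ax":0,"ay":0,"az":0,"jaw":0},{"x":0,"y":0,"z":1,"ax":0,"ay":0,"az":0,"jaw":0},{"x":0,"y":0,"z":1,"ax":0,"ay":0,"az":0,"jaw":0},{"x":0,"y":0,"z":1,"ax":0,"ay":0,"az":0,"jaw":0},{"x":0,"y":0,"z":1,"ax":0,"ay":0,"az":0,"jaw":0},{"x":0,"y":0,"z":1,"ax":0,"ay":0,"az":0,"jaw":0},{"x":0,"y":0,"z":0,"ax":0,"ay":0,"az":0,"jaw":0},{"x":0,"y":0,"z":0,"ax":0,"ay":0,"az":0,"jaw":0},{"x":0,"y":0,"z":0,"ax":0,"ay":0,"az":0,"jaw":0}]'
python3 -c "
from h import *
s=manip.get_state();print(s['position'],s['contact_force'],s['moment'])"
```

```text
time: 22.9
position: [501.9, -2.0, 79.3]
eef_rot: [0.231, -3.133, 0.0]
contact_force: [0.3, 0.0, -3.2]
width: 16.2
[501.87198981  -1.99370156  79.28704191] [ 0.28627314  0.04360034 -3.22520549] [ 0.00217283 -0.01268874 -0.00701573]
```

Still free, with both dowels about 10 mm in. Now press: 6 mm at first, then by force.

```bash
python3 -m pendant '[{"x":0,"y":0,"z":1,"ax":0,"ay":0,"az":0,"jaw":0},{"x":0,"y":0,"z":1,"ax":0,"ay":0,"az":0,"jaw":0},{"x":0,"y":0,"z":1,"ax":0,"ay":0,"az":0,"jaw":0},{"x":0,"y":0,"z":1,"ax":0,"ay":0,"az":0,"jaw":0},{"x":0,"y":0,"z":1,"ax":0,"ay":0,"az":0,"jaw":0},{"x":0,"y":0,"z":1,"ax":0,"ay":0,"az":0,"jaw":0},{"x":0,"y":0,"z":0,"ax":0,"ay":0,"az":0,"jaw":0},{"x":0,"y":0,"z":0,"ax":0,"ay":0,"az":0,"jaw":0},{"x":0,"y":0,"z":0,"ax":0,"ay":0,"az":0,"jaw":0},{"x":0,"y":0,"z":0,"ax":0,"ay":0,"az":0,"jaw":0}]' 120
python3 -c "
from h import *
s=manip.get_state();print(s['position'],s['contact_force'],s['moment'])"
```

```text
time: 23.73
position: [502.1, -2.0, 74.2]
eef_rot: [-0.23, 3.132, -0.0]
contact_force: [-2.7, 0.4, 8.2]
width: 15.5
[502.11420662  -1.98711981  74.20369278] [-2.65190813  0.41800702  8.1512025 ] [-0.01003935  0.70383467 -0.03999672]
```

```bash
python3 -m pendant '[{"x":0,"y":0,"z":0.5,"ax":0,"ay":0,"az":0,"jaw":0},{"x":0,"y":0,"z":0.5,"ax":0,"ay":0,"az":0,"jaw":0},{"x":0,"y":0,"z":0.5,"ax":0,"ay":0,"az":0,"jaw":0},{"x":0,"y":0,"z":0.5,"ax":0,"ay":0,"az":0,"jaw":0},{"x":0,"y":0,"z":0,"ax":0,"ay":0,"az":0,"jaw":0},{"x":0,"y":0,"z":0,"ax":0,"ay":0,"az":0,"jaw":0},{"x":0,"y":0,"z":0,"ax":0,"ay":0,"az":0,"jaw":0},{"x":0,"y":0,"z":0,"ax":0,"ay":0,"az":0,"jaw":0},{"x":0,"y":0,"z":0,"ax":0,"ay":0,"az":0,"jaw":0},{"x":0,"y":0,"z":0,"ax":0,"ay":0,"az":0,"jaw":0}]'
python3 - <<'E'
from h import *
s=manip.get_state();print(s['position'],s['contact_force'],s['moment'])
c=cam('wrist'); W=cloud(c); cv2.imwrite('pics/w5.png',c['pixels'])
Rm=R.from_rotvec(s['eef_rot']).as_matrix(); T=(W-s['position'])@Rm
P=W[(T[...,2]>2)&(T[...,2]<14)&(abs(T[...,1])<33)&(T[...,0]>40)&(T[...,0]<67)]
k=np.linalg.lstsq(np.c_[P[:,:2]-[502,-2],np.ones(len(P))],P[:,2],rcond=None)[0]; print('tilt deg',np.degrees(k[:2]),'top z at end',P[:,2].mean())
E
```

```text
time: 24.57
position: [502.1, -2.0, 73.5]
eef_rot: [-0.23, 3.131, -0.0]
contact_force: [-8.3, -1.5, 18.8]
width: 15.7
[502.06214062  -2.00354718  73.45301079] [-8.32683558 -1.51052559 18.8005894 ] [ 0.02072283  1.71678111 -0.0396545 ]
tilt deg [-0.25348393  0.02161243] top z at end 66.35480978633946
```

The halves meet: top of the half measures z 66.4 (nominal 66), and the push is 19 N. I'll ease the small x side load and check that it holds steady.

```bash
python3 -m pendant '[{"x":0.4,"y":0,"z":0.3,"ax":0,"ay":0,"az":0,"jaw":0},{"x":0,"y":0,"z":0,"ax":0,"ay":0,"az":0,"jaw":0},{"x":0,"y":0,"z":0,"ax":0,"ay":0,"az":0,"jaw":0},{"x":0,"y":0,"z":0,"ax":0,"ay":0,"az":0,"jaw":0},{"x":0,"y":0,"z":0,"ax":0,"ay":0,"az":0,"jaw":0},{"x":0,"y":0,"z":0,"ax":0,"ay":0,"az":0,"jaw":0},{"x":0,"y":0,"z":0,"ax":0,"ay":0,"az":0,"jaw":0},{"x":0,"y":0,"z":0,"ax":0,"ay":0,"az":0,"jaw":0},{"x":0,"y":0,"z":0,"ax":0,"ay":0,"az":0,"jaw":0},{"x":0,"y":0,"z":0,"ax":0,"ay":0,"az":0,"jaw":0}]'
python3 - <<'E'
from h import *
s=manip.get_state();print(s['position'],s['contact_force'],s['moment'],abs(s['qvel']).max())
c=cam('side'); cv2.imwrite('pics/s3.png',cv2.resize(c['pixels'][150:310,190:390],None,fx=4,fy=3.75))
c=cam('top'); W=cloud(c)
P=W[(W[...,2]>18)&(W[...,2]<32)&(abs(W[...,0]-409)<45)&(abs(W[...,1]-379)<45)]; print('tape',len(P),P.mean(0) if len(P) else '')
E
```

```text
time: 25.45
position: [502.1, -2.0, 73.5]
eef_rot: [-0.23, 3.13, -0.0]
contact_force: [-7.7, 0.6, 19.5]
width: 15.6
[502.10333676  -2.00357233  73.48042565] [-7.70698467  0.57981606 19.46720728] [ 0.04464747  1.53761238 -0.02782585] 0.0021165148555089205
tape 170 [406.71351881 380.53598869  25.84463072]
```

View pics/s3.png

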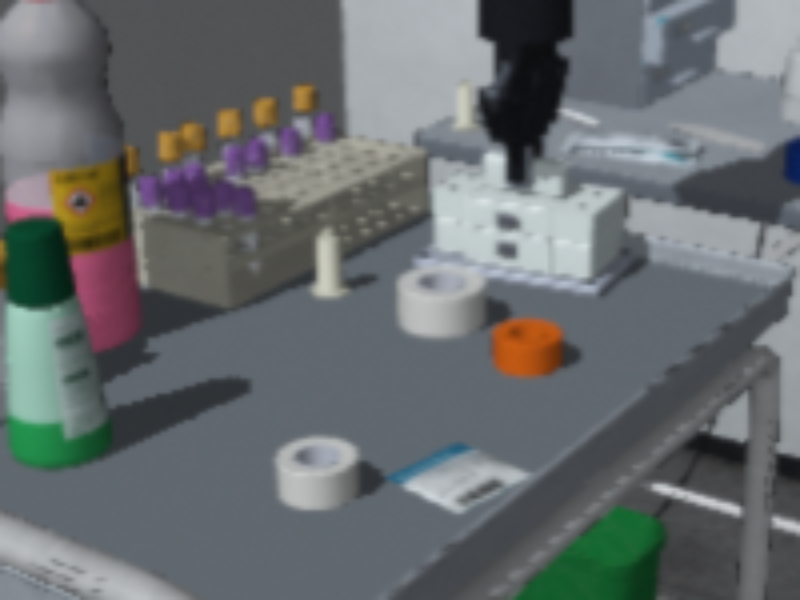

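The shell is shut in the side crop at (530,225), with the rim line closed along its length. The tape is flat on the trolley at (318,472), and the needle holder, gauze and bottle are in place. The push is steady at about 19 N. Handing in.

```bash
python3 -c "
from bench import manip
print(manip.close_job())
s=manip.get_state();print(s['time'],s['position'],s['contact_force'])"
```

```text
the job is handed in; nothing more can be done
None
the job is handed in; nothing more can be done
```

I moved the tape roll off the shell, fitted the upper half over both dowels the right way round, and handed the job in while still pressing it shut. No verdict was reported. The last move ended at 25.45 s.

**Last checks:**
- **Tape:** it lies flat with its top at z of about 25 mm, at about (409, 379), roughly 390 mm from the shell. The final top-camera check put it about 2 mm off, within the calibration error.
- **Shell:** the TCP was at z 73.5 mm against a nominal 73.3 mm for shut. The top of the upper half measured 66.4 mm (nominal 66) and no visible tilt. The upward force held steady at about 19 N and the arm was at rest.
- **Other items:** the needle holder, gauze packet and green bottle looked untouched in the final side view. I did not re-measure their positions.

**What did not come out clean:** a side load of about 8 N along x remained on the dowels. A 0.4 mm shift to relieve it changed it very little. I left it because the half measured well within the position limits. The seal travel itself was inferred from height and force, not measured.

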